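# Point out the amber spray bottle and confirm its refill

## Robot

A 6-joint arm with a two-finger parallel gripper is mounted at the origin on the work surface. World frame = base frame: x ahead of the robot, y to its left, z up, the work surface at z = 0. Lengths are in mm, angles in rad, forces in N, time in s.
With the tool pointing down it reaches from about 350 to 975 mm from the base axis. Payload 7.1 kg.
Tool frame: the origin (TCP) lies at the very end of the fingers, on their centre line; the grasp point (between the pads) lies 19 mm behind it (ctrl.tcp_to_grasp is the distance from the TCP to the grasp point, in mm); z points along the fingers, x is the direction in which the jaws open and shut, and the axes are right-handed (so a half turn about z gives the same grasp; the last joint's range is limited). The gripper opens to 88 mm and grips with 3 to 60 N. Pads are 20 mm wide; open, the fingers measure 115 mm over their backs; the gripper's body (75 mm by 178 mm) begins 61 mm behind the grasp point.
Start: joints at [1.121, 0.423, 1.63, -0, 1.089, -0.019], TCP at [260.966, 567.892, 222.675] pointing down, gripper open.
Joint ranges: [-3, 3], [-0.9, 2.11], [0.09, 2.58], [-1.31, 4.45], [0.11, 2.69], [-2.54, 2.54]. Speed limits (rad/s): [2.39, 2.39, 3.01, 3.14, 3.14, 3.14].

## Interface

Orientations are given as a rotation vector (axis times angle).
In Python, from workcell import get_obs, viewer, ctrl, masks_of gives the robot as it stands. The module is installed in compiled form; this text tells all that it offers.
- The arm moves only by the shell command python3 -m inch 'ROWS'. ROWS is JSON, a list of rows, each an object of numbers: "tx", "ty", "tz": the shift along the tool's x, y, z in cm; "ax", "ay", "az": the turn, a rotation vector about the tool's x, y, z in degrees; "jaw": the opening, from 0 (shut) to 1 (fully open). In form: [{"tx": .., "ty": .., "tz": .., "ax": .., "ay": .., "az": .., "jaw": ..}, ...]. A call has 1 to 12 rows; each row shifts and turns the commanded pose from where the row before left it, along the tool's axes as they then stand; what a row does not reach is not made up. A row lasts 1/8 s, in which the tool goes at most 62.5 mm and 10.7 degrees, less where a joint would pass 70% of its speed; a pose out of reach is approached as far as the arm can. A call is refused whole if a number of a shift passes 6.25 or a number of a turn 10.7, either way. A call with a gripper value outside its range is refused whole. The fingers move at their own pace and stop on an object; the grip force is fixed at half the most. Time passes only in rows, so rows that do not move let the fingers close. It gives the time, the measured TCP pose, the force and the opening at its end, in the units of the state.
- get_obs(): the state, without advancing time (a new reading comes with each control period).
- viewer.get_image(name): name is "scene" or "top" or "wrist"; returns (picture, depth): 420x560x3 uint8, red, green, blue; 420x560 float32, mm along the optical axis (not along the pixel's ray), 0 where there is no reading.
- viewer.get_calibration(name): a dict with "fx", "fy", "cx", "cy" (pixels), "rvec" (rotation vector, rad) and "tvec" (3), from world to camera coordinates, as OpenCV has them. Camera axes: x right, y down, z forward; pixel columns grow to the right and rows downward; lengths in mm; the calibration is good to about 2 mm. A picture is of the moment at which its call begins: read the wrist's pose just before it. get_calibration takes no time and is no camera call; for the wrist camera it gives the pose at the moment of the call.
- ctrl.close_job(): hands the job in, once; it reports no verdict.
Trained networks look in the newest picture that a camera, given by its name, has taken for a name from the list of things; names that differ only in an ending like _2 or _b are one class to them, and where a whole thing is asked for, a point or a joint stands for the part that bears it (a point fixed in the world has none). Each returns a list of dicts, best first, with "score" (0 to 1); they miss things now and then, are a little off and sometimes report something else, mostly with a low value. They report only what shows in the picture. A call takes as long as a camera call. They do not tell look-alikes from the thing itself.
- masks_of(camera, thing): "pixels" (420x560 bool, what is visible of it) and "location" ([column, row] in pixels, amid what is visible of it).
The state is a dict: "t": time; "qpos": joint angles; "qvel": joint speeds; "joint_torque": joint torques, N m; "ee_pos": TCP position; "orientation": TCP orientation; "ft_force": force on the tool from outside, world axes, zero at the start; "moment": the same for the moment, N m; "width": finger opening in mm.
Only numpy, scipy, OpenCV 4.12 (cv2) and the standard library are available. Lean on these libraries where they do the work, as an engineer would, in place of code of your own. Each camera call takes 0.05 s, during which the arm holds its last target. There are 200 camera calls.

## Task

Order a refill of the amber cleaner from the stock camera: point down at the amber spray bottle, holding the fingertips two to three centimetres above the middle of its head for at least two seconds without touching it, then press the green button all the way down with the fingertips, let it come up again and leave the hand clear. Do not come close over the heads of the other bottles, so that the camera does not mistake the choice, and touch neither bottles, rack nor squeegee.

Things in the scene. Friction and masses are not known exactly. Their poses are not given: they have to be found in the camera images.
- amber_top (a point): Amber (orange-yellow) spray bottle, body and head amber. Round body 60 mm wide, trigger spray head on top (60 mm front to back, 26 wide, flat, nozzle towards the robot). Point: centre of the head's flat top, 188 mm above its foot, 196 mm above the counter. Stands loose in one of the four slots (which one varies), 85 mm apart. The one to point at.
- teal_top (a point): Teal (dark blue-green) spray bottle, body and head teal. Round body 60 mm wide, trigger spray head on top (60 mm front to back, 26 wide, flat, nozzle towards the robot). Point: centre of the head's flat top, 188 mm above its foot, 196 mm above the counter. Stands loose in one of the four slots (which one varies), 85 mm apart. Not to be pointed at or touched.
- lime_top (a point): Lime (bright yellow-green) spray bottle, body and head lime. Round body 60 mm wide, trigger spray head on top (60 mm front to back, 26 wide, flat, nozzle towards the robot). Point: centre of the head's flat top, 188 mm above its foot, 196 mm above the counter. Stands loose in one of the four slots (which one varies), 85 mm apart. Not to be pointed at or touched.
- clear_top (a point): Clear spray bottle, see-through body, off-white head. Round body 60 mm wide, trigger spray head on top (60 mm front to back, 26 wide, flat, nozzle towards the robot). Point: centre of the head's flat top, 188 mm above its foot, 196 mm above the counter. Stands loose in one of the four slots (which one varies), 85 mm apart. Not to be pointed at or touched.
- rack: Chrome rack fixed to the counter: base plate 85 mm (x) by 370 mm (y) by 8 mm; a rail 154 mm high and 36 mm behind its middle, with rods reaching forward to form four open slots around the bottle necks. Origin under the centre of the base; x away from the robot, y along the row of slots (at -127.5, -42.5, 42.5, 127.5 mm).
- confirm_top (a point): Centre of the top face of the round green push button, 30 mm across, on a small white housing fixed to the counter, to the right of the rack. It is pressed straight down; this point moves with it.
- confirm (a joint): Travel of the green button in m: 0 = up (at rest), 0.006 = fully down. A spring of about 5 N at full travel brings it back up.
- squeegee_mid (a point): Yellow squeegee lying loose on the counter in front of the rack, to the left: straight round handle 22 mm thick, head with a rubber blade 140 mm wide, 170 mm long in all, about 22 mm high. This point is near its middle, 11 mm above the counter; x points along the handle to the blade. To be left alone.
Not all that is in view belongs to the job. There is more than one size of the part that bears confirm_top; the job needs the larger. Of the things that look like the part that bears amber_top, the larger one is meant.

How it is judged (in metres and radians):
On the way, in this order (a step that is already met when the one before it is completed fails the run):
1. the fingertips stay just above the head of the amber bottle for two seconds (horizontal distance between the grasp point and amber_top below 0.02 m and z of the grasp point in the frame of amber_top between 0.012 and 0.075 m), for 2 s.
2. the green button is pressed all the way down with the fingers (value of joint confirm above 0.005 m and contact force between the fingers and confirm above 0.5 N), for 0.05 s.
3. the green button is let up again (value of joint confirm below 0.0015 m), for 0.2 s.
At the end, for the whole second after the job is handed in: The amber bottle was pointed at for 2 s (fingertips within about 20 mm sideways of the middle of its head and up to about 55 mm above it, no contact), then the button was pressed at least 5 mm and is up again (within 1.5 mm); all bottles and the squeegee are within 10 mm of where they started (value of joint confirm below 0.0015 m and distance of each of teal_top, lime_top, amber_top, clear_top, squeegee_mid from where it was at the start of the episode below 0.01 m); the robot touches nothing.
It fails at once if another bottle is pointed at (fingertips within 30 mm sideways of the middle of its head and less than about 45 mm above it) ((horizontal distance between the grasp point and teal_top below 0.03 m and z of the grasp point in the frame of teal_top below 0.064 m) or (horizontal distance between the grasp point and lime_top below 0.03 m and z of the grasp point in the frame of lime_top below 0.064 m) or (horizontal distance between the grasp point and clear_top below 0.03 m and z of the grasp point in the frame of clear_top below 0.064 m)).
It fails at once if a bottle, the rack or the squeegee is touched by the robot (contact force between any of the fingers, the arm and teal above 0.5 N or contact force between any of the fingers, the arm and lime above 0.5 N or contact force between any of the fingers, the arm and amber above 0.5 N or contact force between any of the fingers, the arm and clear above 0.5 N or contact force between any of the fingers, the arm and rack above 0.5 N or contact force between any of the fingers, the arm and squeegee above 0.5 N).
It fails at once if a bottle or the squeegee is shifted or lifted by more than 10 mm (distance of any of teal_top, lime_top, amber_top, clear_top, squeegee_mid from where it was at the start of the episode above 0.01 m).
It also fails if it takes over 54 s, if anything falls off the work surface, if the arm or the gripper's body presses on something with over 40 N, if the wrist force passes 120 N, or if a joint passes its speed limit or range.

## Working session

There is one attempt and no reset: what is moved stays moved. The work goes in short steps, Python scripts to look and compute and a shell command to move; the robot and the scene stay as the last step left them, time stands still between calls to the robot, and variables do not carry over. Pictures are saved under pics/ and viewed, about 8 in all and at most 12, crops included, and the job is handed in when it is done.

```bash
mkdir -p pics
cat > h.py <<'E'
import numpy as np, cv2
from workcell import get_obs, viewer, ctrl, masks_of
def world(cam, depth, px):
    c=viewer.get_calibration(cam); R,_=cv2.Rodrigues(np.array(c["rvec"],float)); t=np.array(c["tvec"],float).ravel()
    px=np.atleast_2d(px).astype(int); z=depth[px[:,1],px[:,0]]
    P=np.c_[(px[:,0]-c["cx"])/c["fx"]*z,(px[:,1]-c["cy"])/c["fy"]*z,z]
    return (P-t)@R
E
python3 - <<'E'
from h import *
print(get_obs())
for n in("scene","top"):
    im,d=viewer.get_image(n); cv2.imwrite(f"pics/{n}0.png",im[:,:,::-1]); np.save(f"{n}.npy",d)
    for th in("amber_top","teal_top","lime_top","clear_top","confirm_top","rack","squeegee_mid"):
        for m in masks_of(n,th):
            ys,xs=np.nonzero(m["pixels"]); 
            if len(xs)==0: continue
            P=world(n,d,np.c_[xs,ys]);P=P[d[ys,xs]>0]
            zt=np.percentile(P[:,2],98); T=P[P[:,2]>zt-5]
            print(n,th,round(m["score"],2),np.round(m["location"]),len(xs),"ztop",zt.round(),"min",T.min(0).round(),"max",T.max(0).round())
E
```

```text
{'t': 0.0, 'qpos': array([ 1.12101851e+00,  4.23837769e-01,  1.63066397e+00,  2.00327423e-05,
        1.08857345e+00, -1.90076315e-02]), 'qvel': array([ 0.00114989,  0.00077394, -0.00137826, -0.00056337,  0.00192554,
        0.00073161]), 'joint_torque': array([-1.28585729e-03, -5.44628263e+01, -2.73665839e+01,  6.42849086e-02,
        2.29157845e-02, -9.46714340e-05]), 'ee_pos': array([260.72492063, 567.43166532, 221.91382955]), 'orientation': array([ 2.64425438e+00,  1.69491531e+00, -1.99820070e-03]), 'ft_force': array([-0.35213606, -0.59618144, -0.21644091]), 'moment': array([-0.00713089,  0.07825151,  0.00720978]), 'width': 87.50399862321296}
scene amber_top 0.78 [292. 192.] 619 ztop 130.0 min [449. -67. 125.] max [537.  75. 194.]
scene amber_top 0.74 [330. 194.] 1009 ztop 198.0 min [537.   9. 193.] max [602.  35. 201.]
scene teal_top 0.67 [359. 142.] 1028 ztop 198.0 min [534. 113. 193.] max [601. 206. 201.]
scene lime_top 0.83 [349. 170.] 1024 ztop 198.0 min [534.  34. 193.] max [601. 121. 201.]
scene lime_top 0.33 [330. 196.] 1126 ztop 198.0 min [536.   9. 193.] max [602.  36. 
[... 639 characters left out ...]
. 133.]
top teal_top 0.93 [176. 179.] 905 ztop 199.0 min [535. 180. 194.] max [602. 208. 202.]
top lime_top 0.6 [213. 180.] 790 ztop 198.0 min [536.  96. 193.] max [603. 123. 201.]
top clear_top 0.94 [291. 183.] 685 ztop 199.0 min [538. -76. 194.] max [605. -47. 201.]
top rack 0.81 [239. 179.] 3764 ztop 155.0 min [ 534. -113.  150.] max [624. 248. 187.]
top rack 0.66 [396. 252.] 119 ztop 26.0 min [ 410. -324.   22.] max [ 435. -298.   28.]
top rack 0.56 [294. 183.] 656 ztop 199.0 min [538. -76. 194.] max [603. -47. 201.]
top rack 0.54 [174. 178.] 878 ztop 199.0 min [536. 180. 194.] max [600. 208. 202.]
top squeegee_mid 0.56 [134. 283.] 1637 ztop 24.0 min [317. 218.  19.] max [479. 349.  29.]
```

View pics/top0.png

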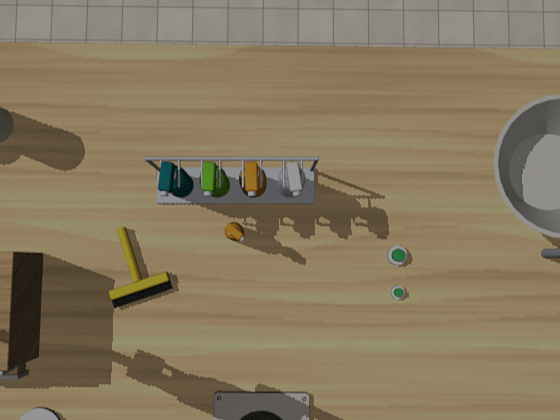

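View pics/scene0.png

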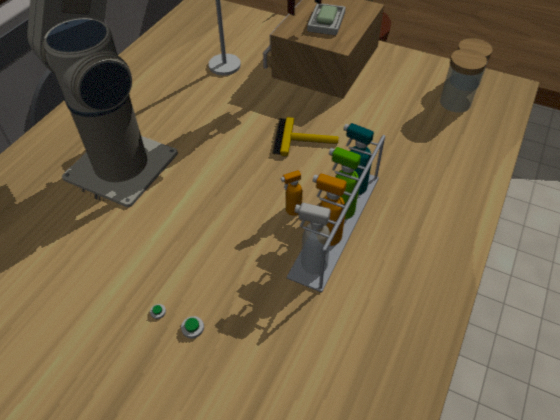

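Run:
```python
from h import *
d=np.load("top.npy"); im=cv2.imread("pics/top0.png")
c=np.indices(d.shape); px=np.c_[c[1].ravel(),c[0].ravel()]
P=world("top",d,px); ok=d.ravel()>0
def box(n,lo,hi):
    k=ok&np.all((P>lo)&(P<hi),axis=1); Q=P[k]
    print(n,k.sum(),"med",np.median(Q,0).round(1),"p2",np.percentile(Q,3,0).round(1),"p98",np.percentile(Q,97,0).round(1))
box("amber",[500,-10,190],[640,55,210])
box("button",[390,-345,22],[450,-280,40]); box("housing",[370,-365,8],[470,-260,22]); box("small",[300,-345,15],[365,-290,40])
box("tall",[200,-500,205],[900,400,400])
```

```text
amber 395 med [573.1  23.9 194.7] p2 [541.6  12.1 190.9] p98 [601.7  36.1 198.9]
button 47 med [ 423.5 -309.2   23.4] p2 [ 410.8 -320.9   22.1] p98 [ 434.1 -297.8   26.6]
housing 247 med [ 423.5 -308.1   13.6] p2 [ 402.9 -330.     8.5] p98 [ 442.3 -289.3   21.7]
small 30 med [ 339.1 -308.    17.3] p2 [ 330.  -317.5   15.1] p98 [ 345.9 -302.5   20. ]
  return _methods._mean(a, axis=axis, dtype=dtype,
  ret = um.true_divide(
Traceback (most recent call last):
IndexError: index -1 is out of bounds for axis 0 with size 0
```

Top picture: the large amber bottle's head is at (250,179), third slot from the left. The small look-alike is at (235,232). The large green button is at (398,255) and the small one at (398,292). The head's length of 60 mm, height of about 198 mm and slot position all fit. I'll check the clutter near the arm next: the box and lamp on the left.

Run:
```python
from h import *
for n in("top","scene"):
    d=np.load(n+".npy"); c=np.indices(d.shape); px=np.c_[c[1].ravel(),c[0].ravel()]
    P=world(n,d,px); ok=(d.ravel()>0)
    # coarse height map: max z per 100mm cell
    print(n)
    for x in range(100,800,100):
        print(x,[int(np.percentile(P[k][:,2],99)) if (k:=ok&(P[:,0]>=x)&(P[:,0]<x+100)&(P[:,1]>=y)&(P[:,1]<y+100)).sum()>3 else None for y in range(-500,900,100)])
o=get_obs(); R,_=cv2.Rodrigues(o["orientation"]); print(R.round(3))
def delta(p): print(p,"tool cm",(R.T@(np.array(p)-o["ee_pos"])/10).round(2))
delta([430,24,300]);delta([571.5,24,221]);delta([422.5,-309,100])
```

```text
top
100 [5, 5, 5, 5, 14, 14, 5, 5, 5, 5, 150, None, None, None]
200 [5, 5, 5, 5, 5, 5, 5, 5, 5, 5, 152, None, None, None]
300 [5, 17, 6, 5, 5, 5, 5, 23, 22, 5, 153, None, None, None]
400 [5, 23, 16, 5, 5, 129, 4, 15, 24, 5, 151, 5, None, None]
500 [5, 5, 5, 11, 198, 198, 198, 196, 4, 5, 5, 3, None, None]
600 [5, 5, 5, 151, 194, 192, 193, 155, 5, 4, 5, 41, None, None]
700 [5, 5, 5, 5, 5, 5, 5, 5, 5, 5, 58, 45, None, None]
scene
100 [5, 5, 5, 8, 341, 341, 6, 5, 6, 6, 153, 154, 155, None]
200 [5, 4, 5, 5, 5, 5, 5, 5, 11, 5, 260, 231, 168, None]
300 [5, 16, 5, 5, 5, 5, 5, 24, 23, 6, 173, 187, 171, 151]
400 [4, 24, 13, 4, 5, 129, 5, 20, 24, 5, 152, 153, 153, 149]
500 [4, 5, 4, 11, 198, 198, 199, 198, 4, 5, 5, 5, 6, 5]
600 [5, 4, 4, 151, 188, 184, 183, 155, 4, 5, 142, 153, 124, 4]
700 [None, 4, 4, 4, 4, 4, 4, 4, 5, 5, 150, 154, 124, 4]
[[ 0.418  0.909 -0.   ]
 [ 0.909 -0.418 -0.   ]
 [-0.    -0.    -1.   ]]
[430, 24, 300] tool cm [-42.36  38.07  -7.73]
[571.5, 24, 221] tool cm [-36.45  50.93   0.17]
[422.5, -309, 100] tool cm [-72.93  51.3   12.27]
```

```bash
python3 -m inch '[{"tz":-4,"jaw":0},{"tz":-4,"jaw":0}]'; python3 -m inch '[{"tx":-3.5,"ty":3.2,"jaw":0},{"tx":-3.5,"ty":3.2,"jaw":0},{"tx":-3.5,"ty":3.2,"jaw":0},{"tx":-3.5,"ty":3.2,"jaw":0},{"tx":-3.5,"ty":3.2,"jaw":0},{"tx":-3.5,"ty":3.2,"jaw":0},{"tx":-3.5,"ty":3.2,"jaw":0},{"tx":-3.5,"ty":3.2,"jaw":0},{"tx":-3.5,"ty":3.2,"jaw":0},{"tx":-3.5,"ty":3.2,"jaw":0},{"tx":-3.5,"ty":3.2,"jaw":0},{"tx":-3.5,"ty":3.1,"jaw":0}]'
cat > dl.py <<'E'
import sys
from h import *
o=get_obs(); R,_=cv2.Rodrigues(o["orientation"]); print(o["t"],o["ee_pos"].round(1),o["qpos"].round(2),o["ft_force"].round(1),round(o["width"],1)); print(R.round(2))
for a in sys.argv[1:]:
    print(a,(R.T@(np.array(eval(a))-o["ee_pos"])/10).round(2))
E
python3 dl.py 572,24,300 572,24,223
```

```text
0.8 [261.  567.9 222.7] [ 1.12  0.42  1.63  0.    1.09 -0.02] [-0.5 -0.7 -0.2] 88.5
[[ 0.42  0.91 -0.  ]
 [ 0.91 -0.42 -0.  ]
 [-0.   -0.   -1.  ]]
572,24,300 [-36.43  50.97  -7.73]
572,24,223 [-3.643e+01  5.097e+01 -3.000e-02]$[0]: bad value
$[0]: bad value
```

```bash
python3 -m inch '[{"tx":0,"ty":0,"tz":-4,"ax":0,"ay":0,"az":0,"jaw":0},{"tx":0,"ty":0,"tz":-4,"ax":0,"ay":0,"az":0,"jaw":0}]'
```

```text
t: 1.05
ee_pos: [260.8, 567.6, 303.1]
orientation: [2.644, 1.695, -0.002]
ft_force: [-0.2, 0.2, 0.1]
width: 71.3
```

All keys are required.

```bash
python3 -m inch '[{"tx":-3.5,"ty":3.2,"tz":0,"ax":0,"ay":0,"az":0,"jaw":0},{"tx":-3.5,"ty":3.2,"tz":0,"ax":0,"ay":0,"az":0,"jaw":0},{"tx":-3.5,"ty":3.2,"tz":0,"ax":0,"ay":0,"az":0,"jaw":0},{"tx":-3.5,"ty":3.2,"tz":0,"ax":0,"ay":0,"az":0,"jaw":0},{"tx":-3.5,"ty":3.2,"tz":0,"ax":0,"ay":0,"az":0,"jaw":0},{"tx":-3.5,"ty":3.2,"tz":0,"ax":0,"ay":0,"az":0,"jaw":0},{"tx":-3.5,"ty":3.2,"tz":0,"ax":0,"ay":0,"az":0,"jaw":0},{"tx":-3.5,"ty":3.2,"tz":0,"ax":0,"ay":0,"az":0,"jaw":0},{"tx":-3.5,"ty":3.2,"tz":0,"ax":0,"ay":0,"az":0,"jaw":0},{"tx":-3.5,"ty":3.2,"tz":0,"ax":0,"ay":0,"az":0,"jaw":0},{"tx":-3.5,"ty":3.2,"tz":0,"ax":0,"ay":0,"az":0,"jaw":0},{"tx":-3.5,"ty":3.1,"tz":0,"ax":0,"ay":0,"az":0,"jaw":0}]'; python3 dl.py 572,24,300 572,24,223
```

```text
t: 2.55
ee_pos: [433.9, 24.8, 303.0]
orientation: [2.645, 1.695, 0.001]
ft_force: [1.1, -0.2, 0.0]
width: 0.3
2.55 [433.9  24.8 303. ] [ 0.03  0.03  1.94  0.    1.16 -1.11] [ 1.1 -0.2  0. ] 0.3
[[ 0.42  0.91  0.  ]
 [ 0.91 -0.42  0.  ]
 [ 0.    0.   -1.  ]]
572,24,300 [ 5.69 12.58  0.31]
572,24,223 [ 5.69 12.57  8.01]
```

```bash
python3 -m inch '[{"tx":1.9,"ty":4.2,"tz":0,"ax":0,"ay":0,"az":0,"jaw":0},{"tx":1.9,"ty":4.2,"tz":0,"ax":0,"ay":0,"az":0,"jaw":0},{"tx":1.9,"ty":4.2,"tz":0,"ax":0,"ay":0,"az":0,"jaw":0},{"tx":0,"ty":0,"tz":2.0,"ax":0,"ay":0,"az":0,"jaw":0},{"tx":0,"ty":0,"tz":0,"ax":0,"ay":0,"az":0,"jaw":0}]'; python3 dl.py 572,24,222
python3 - <<'E'
from h import *
ims=[]
for n in("scene","wrist"):
    im,d=viewer.get_image(n); ims.append(im)
    if n=="wrist":
        o=get_obs()
        for m in masks_of(n,"amber_top"):
            ys,xs=np.nonzero(m["pixels"]);P=world(n,d,np.c_[xs,ys]);P=P[(d[ys,xs]>0)&(P[:,2]>188)&(P[:,2]<205)]
            if len(P):print(m["score"],len(P),np.percentile(P,3,0).round(1),np.percentile(P,97,0).round(1))
cv2.imwrite("pics/hov.png",cv2.resize(np.hstack(ims),(800,300))[:,:,::-1])
E
```

```text
t: 3.18
ee_pos: [571.0, 25.4, 281.0]
orientation: [-2.643, -1.694, 0.005]
ft_force: [0.4, 0.0, 0.8]
width: 0.6
3.175 [571.   25.4 281. ] [ 0.02  0.28  1.69  0.    1.17 -1.12] [0.4 0.  0.8] 0.6
[[ 0.42  0.91 -0.  ]
 [ 0.91 -0.42 -0.  ]
 [-0.   -0.   -1.  ]]
572,24,222 [-0.08  0.17  5.9 ]
0.96 2060 [539.7  10.8 191. ] [599.7  34.8 198.5]
```

View pics/hov.png

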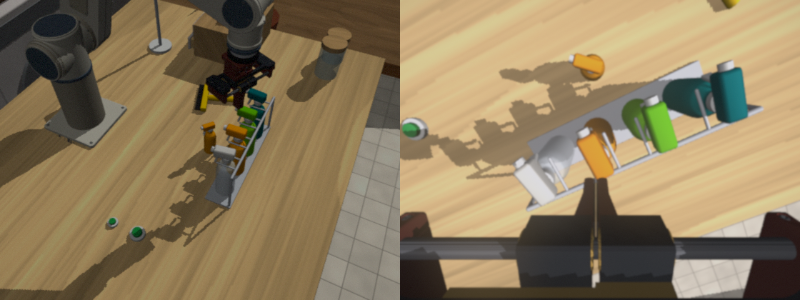

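The left half shows the shut gripper over the amber head. In the wrist view (right half) the amber head is at about (597,155), right by the fingertips. The wrist measurement of (570, 23, 197) agrees with the top camera. I'll go down and hold for about 2.6 s.

```bash
python3 -m inch '[{"tx":-0.1,"ty":0.1,"tz":2,"ax":0,"ay":0,"az":0,"jaw":0},{"tx":0,"ty":0,"tz":2,"ax":0,"ay":0,"az":0,"jaw":0},{"tx":0,"ty":0,"tz":1.2,"ax":0,"ay":0,"az":0,"jaw":0},{"tx":0,"ty":0,"tz":0.6,"ax":0,"ay":0,"az":0,"jaw":0},{"tx":0,"ty":0,"tz":0,"ax":0,"ay":0,"az":0,"jaw":0},{"tx":0,"ty":0,"tz":0,"ax":0,"ay":0,"az":0,"jaw":0},{"tx":0,"ty":0,"tz":0,"ax":0,"ay":0,"az":0,"jaw":0},{"tx":0,"ty":0,"tz":0,"ax":0,"ay":0,"az":0,"jaw":0}]'
for i in 1 2; do python3 -m inch '[{"tx":0,"ty":0,"tz":0,"ax":0,"ay":0,"az":0,"jaw":0},{"tx":0,"ty":0,"tz":0,"ax":0,"ay":0,"az":0,"jaw":0},{"tx":0,"ty":0,"tz":0,"ax":0,"ay":0,"az":0,"jaw":0},{"tx":0,"ty":0,"tz":0,"ax":0,"ay":0,"az":0,"jaw":0},{"tx":0,"ty":0,"tz":0,"ax":0,"ay":0,"az":0,"jaw":0},{"tx":0,"ty":0,"tz":0,"ax":0,"ay":0,"az":0,"jaw":0},{"tx":0,"ty":0,"tz":0,"ax":0,"ay":0,"az":0,"jaw":0},{"tx":0,"ty":0,"tz":0,"ax":0,"ay":0,"az":0,"jaw":0},{"tx":0,"ty":0,"tz":0,"ax":0,"ay":0,"az":0,"jaw":0},{"tx":0,"ty":0,"tz":0,"ax":0,"ay":0,"az":0,"jaw":0}]'; done
python3 dl.py 571,24,300 420,24,300 422,-309,300
```

```text
t: 4.32
ee_pos: [572.5, 24.2, 225.0]
orientation: [2.645, 1.695, 0.001]
ft_force: [-0.4, -0.3, -0.7]
width: 0.7
t: 5.58
ee_pos: [572.4, 24.2, 224.7]
orientation: [2.645, 1.695, 0.0]
ft_force: [0.5, -0.6, 0.2]
width: 0.6
t: 6.82
ee_pos: [572.4, 24.2, 224.7]
orientation: [2.645, 1.695, 0.0]
ft_force: [0.1, -0.7, -0.1]
width: 0.2
6.825 [572.4  24.2 224.7] [ 0.02  0.34  1.75 -0.    1.05 -1.12] [ 0.1 -0.7 -0.1] 0.2
[[ 0.42  0.91  0.  ]
 [ 0.91 -0.42 -0.  ]
 [-0.    0.   -1.  ]]
571,24,300 [-0.07 -0.12 -7.53]
420,24,300 [ -6.38 -13.84  -7.53]
422,-309,300 [-36.55   0.25  -7.53]
```

```bash
python3 -m inch '[{"tx":0,"ty":0,"tz":-2.5,"ax":0,"ay":0,"az":0,"jaw":0},{"tx":0,"ty":0,"tz":-5,"ax":0,"ay":0,"az":0,"jaw":0},{"tx":-2.1,"ty":-4.6,"tz":0,"ax":0,"ay":0,"az":0,"jaw":0},{"tx":-2.1,"ty":-4.6,"tz":0,"ax":0,"ay":0,"az":0,"jaw":0},{"tx":-2.1,"ty":-4.6,"tz":0,"ax":0,"ay":0,"az":0,"jaw":0}]'; python3 -m inch '[{"tx":-3.8,"ty":1.7,"tz":0,"ax":0,"ay":0,"az":0,"jaw":0},{"tx":-3.8,"ty":1.7,"tz":0,"ax":0,"ay":0,"az":0,"jaw":0},{"tx":-3.8,"ty":1.7,"tz":0,"ax":0,"ay":0,"az":0,"jaw":0},{"tx":-3.8,"ty":1.7,"tz":0,"ax":0,"ay":0,"az":0,"jaw":0},{"tx":-3.8,"ty":1.7,"tz":2,"ax":0,"ay":0,"az":0,"jaw":0},{"tx":-3.8,"ty":1.7,"tz":3,"ax":0,"ay":0,"az":0,"jaw":0},{"tx":-3.8,"ty":1.7,"tz":3,"ax":0,"ay":0,"az":0,"jaw":0},{"tx":-3.6,"ty":2,"tz":3,"ax":0,"ay":0,"az":0,"jaw":0},{"tx":0,"ty":0,"tz":4,"ax":0,"ay":0,"az":0,"jaw":0},{"tx":0,"ty":0,"tz":0,"ax":0,"ay":0,"az":0,"jaw":0}]'
python3 - <<'E'
from h import *
im,d=viewer.get_image("wrist")
for m in masks_of("wrist","confirm_top"):
    ys,xs=np.nonzero(m["pixels"]);P=world("wrist",d,np.c_[xs,ys]);P=P[d[ys,xs]>0]
    if len(P):print(round(m["score"],2),len(P),np.percentile(P,2,0).round(1),np.percentile(P,98,0).round(1))
g=(im[:,:,1].astype(int)-im[:,:,0]>40)&(d>0);ys,xs=np.nonzero(g);P=world("wrist",d,np.c_[xs,ys])
P=P[np.hypot(P[:,0]-422,P[:,1]+309)<30]
print("green",len(P),P.min(0).round(1),P.max(0).round(1),np.median(P,0).round(1))
cv2.imwrite("pics/btn.png",im[:,:,::-1])
E
python3 dl.py 422,-309,40 422,-309,26 422,-309,18
```

```text
t: 7.45
ee_pos: [419.1, 24.5, 299.7]
orientation: [2.645, 1.695, 0.0]
ft_force: [0.2, -0.5, 0.2]
width: 0.8
t: 8.7
ee_pos: [418.9, -306.9, 147.2]
orientation: [-2.641, -1.691, 0.003]
ft_force: [-0.8, -0.0, 0.6]
width: 0.9
0.93 394 [ 330.6 -324.4   16. ] [ 348.9 -306.1   19.5]
0.56 679 [ 411.5 -326.4   19.6] [ 438.1 -300.8   26.6]
green 573 [ 411.4 -326.9   22.1] [ 438.3 -299.8   27. ] [ 424.5 -313.3   25.2]
8.8 [ 421.  -307.8  150.3] [-0.65  0.37  1.91  0.    0.86 -1.79] [-0.2  0.3  0.8] 0.4
[[ 0.42  0.91 -0.  ]
 [ 0.91 -0.42  0.  ]
 [ 0.   -0.   -1.  ]]
422,-309,40 [-0.07  0.14 11.03]
422,-309,26 [-0.07  0.14 12.43]
422,-309,18 [-0.07  0.14 13.23]
```

View pics/btn.png

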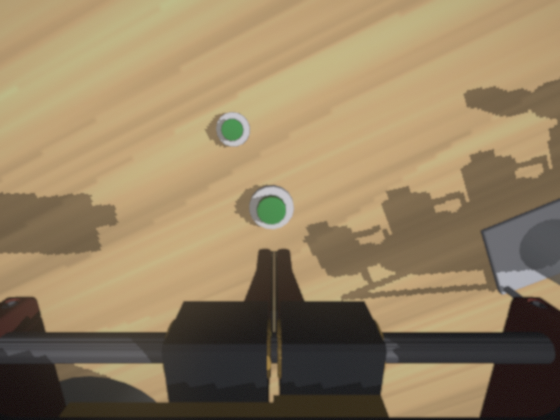

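Wrist picture: the large button is at (271,208), ahead of the shut fingertips, and the small one at (232,129). The cameras put the large button's centre at about (423,-311), with a spread of about 2 mm and the top at about z 25. I'll go down to just above it.

```bash
python3 -m inch '[{"tx":-0.2,"ty":0.3,"tz":3,"ax":0,"ay":0,"az":0,"jaw":0},{"tx":0,"ty":0,"tz":4,"ax":0,"ay":0,"az":0,"jaw":0},{"tx":0,"ty":0,"tz":3,"ax":0,"ay":0,"az":0,"jaw":0},{"tx":0,"ty":0,"tz":1,"ax":0,"ay":0,"az":0,"jaw":0},{"tx":0,"ty":0,"tz":0,"ax":0,"ay":0,"az":0,"jaw":0},{"tx":0,"ty":0,"tz":0,"ax":0,"ay":0,"az":0,"jaw":0}]'; python3 -m inch '[{"tx":0,"ty":0,"tz":0.8,"ax":0,"ay":0,"az":0,"jaw":0},{"tx":0,"ty":0,"tz":0.5,"ax":0,"ay":0,"az":0,"jaw":0},{"tx":0,"ty":0,"tz":0,"ax":0,"ay":0,"az":0,"jaw":0},{"tx":0,"ty":0,"tz":0,"ax":0,"ay":0,"az":0,"jaw":0}]'
```

```text
t: 9.55
ee_pos: [423.8, -311.6, 41.3]
orientation: [2.643, 1.694, 0.001]
ft_force: [-1.3, -1.2, 0.3]
width: 0.3
t: 10.05
ee_pos: [422.7, -310.9, 26.6]
orientation: [-2.645, -1.695, 0.0]
ft_force: [0.1, -0.2, 0.4]
width: 0.4
```

Step down 2 mm at a time and watch the force.

```bash
for i in 1 2 3; do python3 -m inch '[{"tx":0,"ty":0,"tz":0.2,"ax":0,"ay":0,"az":0,"jaw":0},{"tx":0,"ty":0,"tz":0,"ax":0,"ay":0,"az":0,"jaw":0},{"tx":0,"ty":0,"tz":0,"ax":0,"ay":0,"az":0,"jaw":0}]' | grep -E "pos|force"; done
```

```text
ee_pos: [422.8, -311.0, 24.7]
ft_force: [0.4, -0.2, 0.7]
ee_pos: [422.7, -311.0, 22.6]
ft_force: [1.0, -0.6, 0.5]
ee_pos: [422.8, -311.0, 20.8]
ft_force: [-0.7, -0.1, 1.7]
```

```bash
for i in 1 2 3; do python3 -m inch '[{"tx":0,"ty":0,"tz":0.15,"ax":0,"ay":0,"az":0,"jaw":0},{"tx":0,"ty":0,"tz":0,"ax":0,"ay":0,"az":0,"jaw":0},{"tx":0,"ty":0,"tz":0,"ax":0,"ay":0,"az":0,"jaw":0}]' | grep -E "pos|force"; done
```

```text
ee_pos: [422.8, -311.0, 19.2]
ft_force: [-0.8, 0.6, 2.5]
ee_pos: [422.8, -311.0, 17.7]
ft_force: [0.3, 0.7, 3.6]
ee_pos: [422.8, -311.0, 16.3]
ft_force: [-0.9, 1.7, 6.7]
```

```bash
python3 -m inch '[{"tx":0,"ty":0,"tz":0.1,"ax":0,"ay":0,"az":0,"jaw":0},{"tx":0,"ty":0,"tz":0,"ax":0,"ay":0,"az":0,"jaw":0},{"tx":0,"ty":0,"tz":0,"ax":0,"ay":0,"az":0,"jaw":0}]' | grep -E "pos|force"
```

```text
ee_pos: [422.9, -311.1, 16.1]
ft_force: [-3.4, 2.1, 16.8]
```

Hard stop reached: the spring slope of about 0.8 N/mm puts travel at about 6 mm. I'll lift off straight up and check.

```bash
python3 -m inch '[{"tx":0,"ty":0,"tz":-1,"ax":0,"ay":0,"az":0,"jaw":0},{"tx":0,"ty":0,"tz":-3,"ax":0,"ay":0,"az":0,"jaw":0},{"tx":0,"ty":0,"tz":-5,"ax":0,"ay":0,"az":0,"jaw":0},{"tx":0,"ty":0,"tz":-5,"ax":0,"ay":0,"az":0,"jaw":0},{"tx":0,"ty":0,"tz":0,"ax":0,"ay":0,"az":0,"jaw":0},{"tx":0,"ty":0,"tz":0,"ax":0,"ay":0,"az":0,"jaw":0},{"tx":0,"ty":0,"tz":0,"ax":0,"ay":0,"az":0,"jaw":0},{"tx":0,"ty":0,"tz":0,"ax":0,"ay":0,"az":0,"jaw":0}]'
python3 - <<'E'
from h import *
im,d=viewer.get_image("wrist")
g=(im[:,:,1].astype(int)-im[:,:,0]>40)&(d>0);ys,xs=np.nonzero(g);P=world("wrist",d,np.c_[xs,ys])
P=P[np.hypot(P[:,0]-424,P[:,1]+312)<30];print("green",np.median(P,0).round(1))
im,d=viewer.get_image("top"); a=cv2.imread("pics/top0.png")[:,:,::-1]
cv2.imwrite("pics/end.png",im[:,:,::-1])
d0=np.load("top.npy")
print("changed px in rack/squeegee area",[(int((abs(d-d0)[r]>8).sum())) for r in (np.s_[150:210,140:325],np.s_[220:310,100:180])])
for th in("amber_top","teal_top","lime_top","clear_top"):
    for m in masks_of("top",th)[:1]:
        ys,xs=np.nonzero(m["pixels"]);P=world("top",d,np.c_[xs,ys]);P=P[P[:,2]>190];print(th,P.min(0).round(),P.max(0).round())
E
```

```text
t: 13.68
ee_pos: [422.1, -310.4, 153.8]
orientation: [-2.643, -1.694, 0.001]
ft_force: [-0.2, 0.9, 0.9]
width: 0.6
green [ 421.9 -312.    22.3]
changed px in rack/squeegee area [283, 207]
amber_top [409. -10. 190.] [ 604.   36. 1253.]
teal_top [409. -10. 190.] [ 602.  209. 1253.]
lime_top [409. -10. 190.] [ 603.  122. 1253.]
clear_top [409. -78. 190.] [ 603.  -10. 1253.]
```

View pics/end.png

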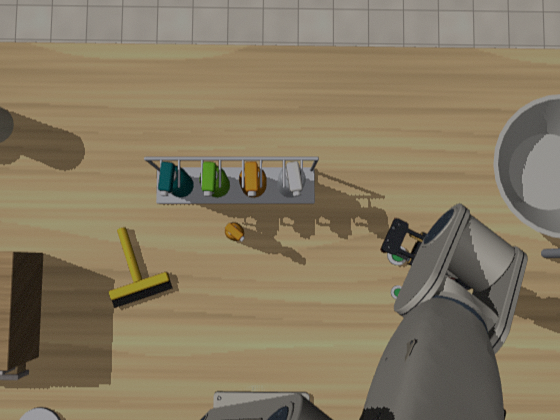

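Nothing moved: the bottles, squeegee and decoy sit at the same pixels as in the first picture. The button reads 22.3 mm against 25.2 mm before. The earlier reading was taken while the arm was still settling by about 3 mm, so I'll recheck against the small button and the counter.

Run:
```python
from h import *
for n in("wrist","scene"):
    im,d=viewer.get_image(n)
    d_list=[("now",im,d)]
    if n=="scene": d_list.append(("start",cv2.imread("pics/scene0.png")[:,:,::-1],np.load("scene.npy")))
    for w,im,d in d_list:
        g=(im[:,:,1].astype(int)-im[:,:,0]>40)&(d>0);ys,xs=np.nonzero(g);P=world(n,d,np.c_[xs,ys])
        for x,y in((423,-311),(340,-314)):
            Q=P[np.hypot(P[:,0]-x,P[:,1]-y)<20]
            if len(Q):print(n,w,(x,y),len(Q),np.median(Q,0).round(1))
        c=np.indices(d.shape); A=world(n,d,np.c_[c[1].ravel(),c[0].ravel()])
        r=np.hypot(A[:,0]-380,A[:,1]+250);k=(r<30)&(d.ravel()>0);print(n,w,"counter",np.median(A[k],0).round(1) if k.any() else None)
```

```text
wrist now (423, -311) 550 [ 421.9 -312.    22.1]
wrist now (340, -314) 323 [ 337.1 -313.3   15.6]
wrist now counter [ 3.791e+02 -2.496e+02  2.000e-01]
scene now (423, -311) 144 [ 422.  -311.9   22.7]
scene now (340, -314) 64 [ 335.1 -312.3   15.7]
scene now counter [ 372.4 -242.7  578.5]
scene start (423, -311) 140 [ 421.6 -312.2   22.8]
scene start (340, -314) 63 [ 335.6 -312.    15.8]
scene start counter [ 380.7 -250.5    0.9]
```

The fixed scene camera reads the button at 22.7 mm now and 22.8 mm at the start, so it is fully up. Handing in.

```bash
python3 -c "
from workcell import ctrl; print(ctrl.close_job())"
```

```text
the job is handed in; nothing more can be done
None
```

I pointed at the amber bottle, pressed the large green button and handed the job in at about 14 s. The hand-in reported no verdict.

- **Pointing:** the shut fingertips held about 28 mm above the middle of the amber head (third slot from the left) for at least 2.5 s, with no contact force. The top and wrist cameras agreed on the head's position to about 2 mm.
- **Button press:** I pressed the large button about 6 mm, down to its hard stop. The force rose at about 0.8 N/mm and then jumped to 17 N. I then lifted clear to about 130 mm above it.
- **Button is up again:** the scene camera read its top at 22.7 mm, against 22.8 mm at the start.
- **Nothing else moved:** in the final top picture the bottles, squeegee and small amber look-alike sit where they started.

Two checks disagreed:
- **Wrist reading:** an early wrist reading put the button about 3 mm too high, because the arm was still settling. A later reading at rest gave 22.1 mm.
- **Final numeric checks:** the final bottle-extent and depth-change figures were spoiled by stray depth readings, probably from the arm being in view. "Nothing moved" therefore rests on comparing the pictures by eye.

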